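Fetch the ready lamp from the lamp carousel

ROBOT

A 6-joint arm with a two-finger parallel gripper is mounted at the origin on a cart in front of the work surface, level with it; the furniture and walls round the work are solid. World frame = base frame: x ahead of the robot, y to its left, z up, the work surface at z = 0. Lengths are in m, angles in rad, forces in N, time in s.
With the tool pointing down it reaches from about 0.3 to 0.775 m from the base axis. Payload 14.6 kg.
Tool frame: the origin (TCP) lies at the very end of the fingers, on their centre line; the grasp point (between the pads) lies 19 mm behind it; z points along the fingers, y is the line along which they close (so a half turn about z gives the same grasp; the last joint's range is limited). The gripper opens to 94 mm and grips with 3 to 60 N. Pads are 16 mm wide; open, the fingers measure 119 mm over their backs; the gripper's body (75 mm by 177 mm) begins 78 mm behind the grasp point.
Start: joints at [-1.389, 0.3, 1.521, -0, 1.321, -0.067], TCP at [0.135, -0.533, 0.205] pointing down, gripper open.
Joint ranges: [-3.03, 3.03], [-0.79, 2.21], [0.23, 2.52], [-1.04, 4.18], [0, 3.07], [-2.55, 2.55]. Speed limits (rad/s): [2.22, 2.22, 2.57, 3.14, 3.14, 3.14].

INTERFACE

Orientations are given as [roll, pitch, yaw] about the fixed x, y, z axes, in that order (R = Rz(yaw) Ry(pitch) Rx(roll)).
In Python, from station import ctrl gives the robot as it stands.
- The arm moves only by the shell command python3 -m pendant 'ROWS' [OPENING] [FORCE]. ROWS is JSON, a list of rows, each a list of 2 entries, a list of its own where there are three numbers: the shift along the world's x, y, z in cm, then the turn about the world's z in rad. A call has 1 to 20 rows; each row shifts and turns the commanded pose from where the row before left it; what a row does not reach is not made up. A row lasts 1/12 s, in which the tool goes at most 41.7 mm and 7.16 degrees, less where a joint would pass 70% of its speed; a pose out of reach is approached as far as the arm can. A call is refused whole if a number of a shift passes 4.17 or a number of a turn 0.125, either way. A call with a gripper value outside its range is refused whole. OPENING is the opening, from 0 (shut) to 1 (fully open), set as the call begins (- or left out, the last holds). The fingers move at their own pace and stop on an object; FORCE is the grip in N (left out, the last holds). Time passes only in rows, so rows that do not move let the fingers close. It gives the time, the measured TCP pose, the force, the opening and the grip force at its end, in the units of the state.
- ctrl.get_obs(): the state, without advancing time (a new reading comes with each control period).
- ctrl.camera(name): name is "side" or "top"; returns a dict with "color" (384x512x3 uint8, red, green, blue), "intrinsics" (3x3 intrinsics, pixels), "k1" (the pictures are not rectified: a ray, as slopes to the right and down, at radius r is drawn at 1 + k1 r^2 times it, then the intrinsics apply), "camera_from_world" (4x4, takes a point from world to camera coordinates). Camera axes: x right, y down, z forward; pixel columns grow to the right and rows downward; lengths in m; the calibration is good to about 2 mm. A picture is of the moment at which its call begins. There is no depth.
- ctrl.hand_in(): hands the job in; it is judged then, once.
The state is a dict: "time_s": time; "qpos": joint angles; "joint_vel": joint speeds; "tau": joint torques, N m; "ee_pos": TCP position; "eef_rot": TCP orientation; "force": force on the tool from outside, world axes, zero at the start; "moment": the same for the moment, N m; "grip_width": finger opening in m; "grip_force": force on a finger pad.
Only numpy, scipy, OpenCV 4.12 (cv2) and the standard library are available. Lean on these libraries where they do the work, as an engineer would, in place of code of your own. Each camera call takes 0.05 s, during which the arm holds its last target. There are 200 camera calls.

TASK

Turn the lamp carousel by hand until the pocket of the lamp that stands base up (black base uppermost; the other lamps are stowed the other way round) is in the gap of the retaining rail, then draw that lamp out through the gap and lay it in the reclining channel of the warm-up cradle, base still uppermost, its lower end down on the stop. Let go of it there; leave the other lamps and the marker in their pockets, and do not knock over or shift the things standing about.

Things in the scene. Friction and masses are not known exactly. Their poses are not given: they have to be found in the camera images.
- stand: Fixed stand of the lamp carousel: round foot (130 mm across) whose origin is at its centre on the worktop, z up; the gap of the retaining rail faces its -x, the arm's side. The rail is a steel hoop of 7 mm rod, 123 mm from the axis with its middle 197 mm above the worktop, carried on four 7 mm posts that stand 150 mm from the axis; it runs over the lamps' upper ends all round but for the gap, 50 degrees to either side of -x. A lamp can be drawn out only there.
- rotor (a joint): Turning angle of the carousel about the stand's vertical axis, rad, counter-clockwise from above positive; 0 is wherever it stands at the start. It turns freely more than a whole turn either way against light friction (0.05 N m) and stays where it is left. It has five square pockets, 72 degrees apart, made as sleeves 42 mm wide inside with 4 mm walls and 55 mm deep, each leaning outward 25 degrees from vertical.
- knob (a point): Middle of the bar grip on top of the carousel's hub, on the turning axis: a black bar 64 mm long, 16 mm thick, 36 mm high (18 mm above and below this point). The point's x axis runs along the bar and turns with the carousel; its -x points to the wanted pocket.
- gap (a point): Point fixed to the stand in the middle of the rail's gap: where the mouth of a pocket is when that pocket faces the arm (81 mm from the axis).
- pocket_ready (a point): Centre of the mouth of the pocket in which the wanted lamp stands. It turns with the carousel.
- pocket_b (a point): The same for the next pocket counter-clockwise seen from above: holds a lamp stowed base down.
- pocket_marker (a point): The same for the next one: holds a felt marker.
- pocket_c (a point): The same for the next one: holds a lamp stowed base down. (The fifth pocket is empty.)
- lamp_ready_mid (a point): The wanted lamp, a hollow-cathode lamp standing black base up in its pocket, leaning outward 25 degrees, with 91 mm of it above the pocket's mouth: square envelope 38x38 mm, 146 mm long; the point is its centre, its y axis runs along the lamp and points to its black base. Mass 0.08 to 0.17 kg
- lamp_b_mid (a point): A like lamp, stowed base down: square envelope 38x38 mm, 146 mm long; the point is its centre, its y axis runs along the lamp and points to its base
- lamp_c_mid (a point): A like lamp, stowed base down: square envelope 38x38 mm, 146 mm long; the point is its centre, its y axis runs along the lamp and points to its base
- marker_mid (a point): Felt marker, 14x129x16 mm, in a pocket of the carousel; the point is its centre.
- cradle: Fixed warm-up cradle: a metal channel on a base plate 130x84x8 mm; origin at the centre of the plate's underside on the worktop; the upper end of the channel leans to its -x, towards the arm. Just behind it and to its left stands a cream instrument 346 mm tall, whose front face is at x = 0.56 m from y = 0.24 m leftwards; the arm must not sweep into it.
- channel: The cradle's channel, a trough open above and at its upper end: z runs up along it, leaning 35 degrees from vertical, x is square to its floor and points up out of the trough. Origin: middle of the floor at the stop (y = 0). Floor 54 mm wide and 88 mm long, two cheeks 18 mm high with 46 mm between them, and a stop across the lower end 28 mm high.
- rest (a point): Where the lamp's centre lies when the lamp lies in the channel against the stop: 19 mm above the floor and 73 mm from the stop. Axes as channel.
- wash_bottle: Bystander: squeeze wash bottle with a bent jet, body 66 mm across and 134 mm tall, jet up to 190 mm; the axis of the body stands 21 mm from the origin along +y; origin at the centre of its underside
- acid_bottle: Bystander: white plastic bottle with a screw cap, 68 mm across, 160 mm tall; origin at the centre of its underside
- reagent: Bystander: small amber bottle, 44 mm across, 88 mm tall, standing beside the cradle; origin at the centre of its underside
- tape: Bystander: roll of tape, 96 mm across, 25 mm high, lying flat; origin at the centre of its underside
- beaker: Bystander: small clear beaker, 49 mm across, 60 mm tall; origin at the centre of its underside

How it is judged:
By the outcome, as a careful person would: the job done as asked, in the order asked, and still so for the second after the job is handed in, with the robot touching nothing.
It also fails if it takes over 64 s, if anything falls off the work surface, if the arm or the gripper's body presses on something with over 40 N, if the wrist force passes 120 N, or if a joint passes its speed limit or range.

## Working session

There is one attempt and no reset: what is moved stays moved. The work goes in short steps, Python scripts to look and compute and a shell command to move; the robot and the scene stay as the last step left them, time stands still between calls to the robot, and variables do not carry over. Pictures are saved under pics/ and viewed, at most 10 in all, crops included, and the job is handed in when it is done.

```bash
ls; mkdir -p pics; python3 - <<'E'
from station import ctrl
import cv2,numpy as np
for n in("side","top"):
    c=ctrl.camera(n); cv2.imwrite(f"pics/{n}0.png",c["color"][:,:,::-1]); print(n,c["intrinsics"],c["k1"],np.round(c["camera_from_world"],4).tolist())
    T=c["camera_from_world"];print(-T[:3,:3].T@T[:3,3])
o=ctrl.get_obs();print(o)
E
```

```text
pics
side [[466.82814394   0.         254.85914965]
 [  0.         466.82814394 191.62734596]
 [  0.           0.           1.        ]] 0.0019399988975337854 [[-0.9447, -0.3274, -0.0166, 0.5039], [-0.1358, 0.437, -0.8891, 0.1446], [0.2984, -0.8377, -0.4573, 1.6278], [0.0, 0.0, 0.0, 1.0]]
[0.00998105 1.46546656 0.88137407]
top [[413.14470328   0.         247.79765487]
 [  0.         413.14470328 193.69455735]
 [  0.           0.           1.        ]] 0.02367548661376588 [[-0.0292, -0.9995, 0.0097, 0.0363], [-0.9956, 0.0282, -0.0897, 0.5094], [0.0894, -0.0122, -0.9959, 1.6278], [0.0, 0.0, 0.0, 1.0]]
[0.36274989 0.0418294  1.66654775]
{'time_s': 0.1, 'qpos': array([-1.38860773e+00,  3.00407039e-01,  1.52152911e+00, -1.70162771e-05,
        1.32069904e+00, -6.65949585e-02]), 'joint_vel': array([ 0.00080662, -0.00089108, -0.00234959, -0.00051055,  0.00091055,
       -0.00022595]), 'tau': array([ 1.36826078e-03, -5.32644618e+01, -3.53281581e+01,  7.09089939e-02,
        2.35308800e-02, -6.63906690e-05]), 'ee_pos': array([ 0.1353757 , -0.53283124,  0.20494345]), 'eef_rot': array([-3.14055133e+00, -5.29304261e-05,  2.48787744e-01]), 'force': array([0.07445971, 0.18643164, 0.24760749]), 'moment': array([-0.01253614, -0.0330711 ,  0.00235858]), 'grip_force': 0.0, 'grip_width': 0.09411581746002806}
```

View pics/side0.png

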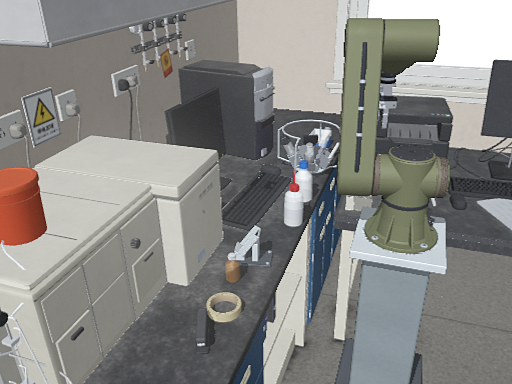

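View pics/top0.png

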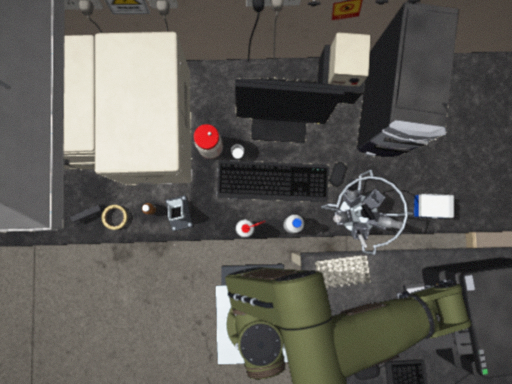

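The top view shows the carousel at about (370,213), the cradle at (178,212), and the two bottles between them at (245,228) and (293,224). I'll zoom in on the carousel and cradle.

```bash
cat > h.py <<'E'
from station import ctrl
import cv2,numpy as np
def cast(c,uv,z):
    """ray through distorted pixel to plane z"""
    K=c["intrinsics"];T=c["camera_from_world"]
    p=cv2.undistortPoints(np.array([[uv]],float),K,np.array([c["k1"],0,0,0,0.]))[0,0]
    d=T[:3,:3].T@np.r_[p,1];o=-T[:3,:3].T@T[:3,3]
    return o+d*(z-o[2])/d[2]
def proj(c,P):
    T=c["camera_from_world"]
    return cv2.projectPoints(np.array(P,float).reshape(-1,1,3),cv2.Rodrigues(T[:3,:3])[0],T[:3,3],c["intrinsics"],np.array([c["k1"],0,0,0,0.]))[0][:,0]
def crop(c,x,y,w,h,s):
    return cv2.resize(c["color"][y:y+h,x:x+w,::-1],None,fx=s,fy=s,interpolation=cv2.INTER_CUBIC)
E
python3 - <<'E'
from h import *
t=ctrl.camera("top");s=ctrl.camera("side")
a=crop(t,325,163,90,95,6);cv2.imwrite("pics/c1.png",a)
b=crop(s,270,110,75,65,5);d=crop(t,135,188,75,52,5)
im=np.zeros((600,760,3),np.uint8);im[:325,:375]=b;im[330:590,:375]=d
im[:600,380:760]=crop(s,215,215,63,100,6)[:600,:380] if 0 else 0
e=crop(s,215,215,63,70,6);im[:420,380:758]=e
cv2.imwrite("pics/c2.png",im)
E
```

```text
(no output)
```

View pics/c1.png

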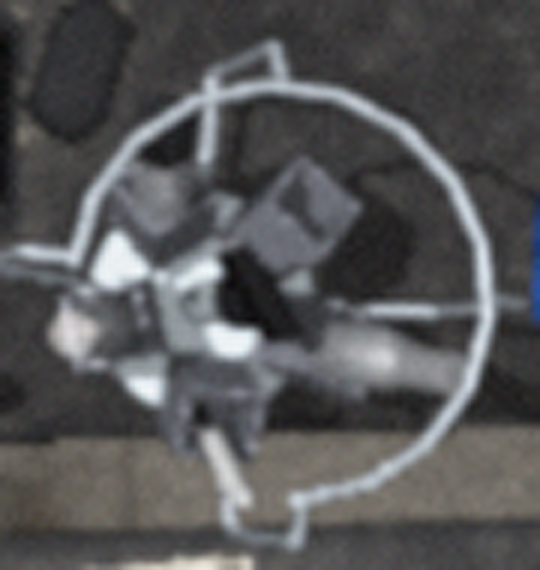

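View pics/c2.png

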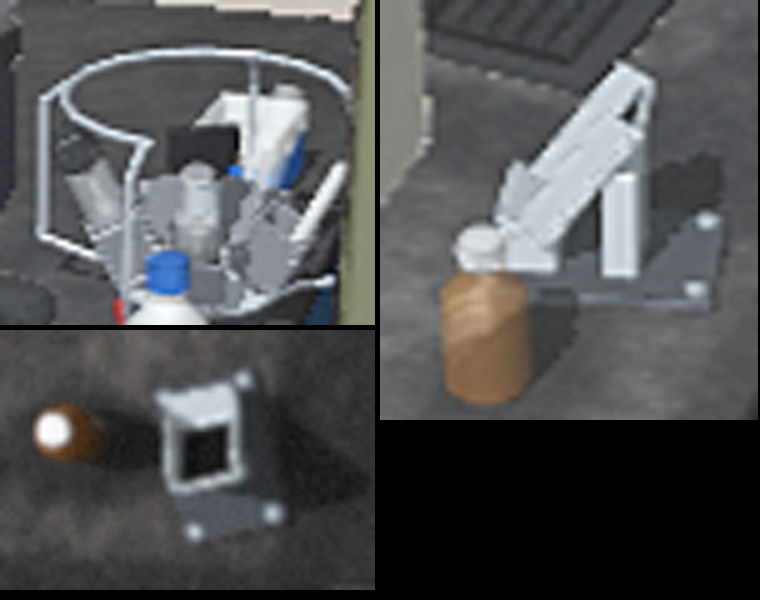

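c1 shows the rail hoop with its gap at lower left, the black knob bar from (235,260) to (295,335), and the empty pocket at upper right (300,210). Going counter-clockwise from there: the wanted lamp (dark top) at upper left (150,190), lamp b at (75,330), the marker at (225,460) and lamp c at (400,360). In c2 the plate bolts are at (245,380), (272,513) and (193,532), with the channel above them.

```bash
python3 - <<'E'
from h import *
from scipy.optimize import least_squares
t=ctrl.camera("top");s=ctrl.camera("side")
f=lambda x,y,k,ox,oy:(ox+(x+.5)/k-.5,oy+(y+.5)/k-.5)
R=[(100,190),(135,145),(210,92),(280,88),(345,100),(410,137),(460,195),(485,260),(488,320),(468,380),(430,437),(370,478),(300,500),(75,250)]
P=np.array([cast(t,f(x,y,6,325,163),.197)[:2] for x,y in R])
r=least_squares(lambda q:np.hypot(*(P-q[:2]).T)-.123,P.mean(0));C=r.x;print("stand",C,np.round(r.fun*1e3,1))
e1=np.arctan2(*(P[-1]-C)[::-1]);e2=np.arctan2(*(P[-2]-C)[::-1]);print("gap ends deg",np.degrees([e1,e2]),"to base",np.degrees(np.arctan2(-C[1],-C[0])))
# posts: gap-end post tops
# knob z from side view top edge: axis point projections
for z in(.1,.13,.15,.17,.2):print(z,proj(s,[*C,z])[0],proj(t,[*C,z])[0])
g=cv2.cvtColor(s["color"],cv2.COLOR_RGB2GRAY)[130:152,296:326];print(g[::1,::2])
g=t["color"].max(2)[200:225,358:382];
m=(g<22).astype(np.uint8);print(m)
F=lambda x,y:f(x,y-330,5,135,188)
B=[cast(t,F(*b),.01) for b in((245,380),(272,513),(193,532))];print("bolts",np.round(B,4),"cradle",(B[0]+B[2])/2,"yaw",np.degrees(np.arctan2(*(B[0]-B[1])[1::-1])),np.degrees(np.arctan2(*(B[2]-B[1])[1::-1]))-90)
E
```

```text
stand [ 0.41984824 -0.41349105] [-1.8 -2.1  2.1 -1.4 -1.1 -0.8  0.1  0.8  1.  -1.3 -1.3 -2.1  0.2  0.2]
gap ends deg [  76.88482224 -177.65036529] to base 135.4370765042056
0.1 [309.63208075 150.24131957] [363.29599326 212.3507056 ]
0.13 [309.8867392  143.85846579] [365.62176697 211.99099618]
0.15 [310.05844724 139.55525757] [367.2233452  211.74332446]
0.17 [310.2317289  135.21305794] [368.86768598 211.48906694]
0.2 [310.49464997 128.62547266] [371.41820847 211.09474466]
[[ 87  84  87  87  85  83  84  78  97 200 237 238 176 239 237]
 [ 83  87  89  85  82  81  84  76 188 180 233 235 179 235 235]
 [ 80  85  86  84  82  86  85  69 194 180 235 234 181 234 235]
 [ 81  81  87  85  88  86  89 149 183 189 242 238 179 230 236]
 [ 84  81  85  87  86  87  78 202 174 182 167 221 174 225 237]
 [ 78  80  84  82  70  65  90  85  69  76  60 212 173 226 234]
 [ 71  67  75  86  59  60  65  51  49  45  37 214 176 232 237]
 [242 171  80  87  56  55  54  51  49  51  46 197 189 236 238]
 [142 215 182  86  52  56  54  53  52  51  44 221 197 239 234]
 [ 75 209  98  86  51  53  51  53  50  54  44 218 200 232
[... 1501 characters left out ...]
0 0 0 0 0 0 0 0 0 0 0 0 0]
 [0 0 0 0 0 0 0 0 0 0 1 0 0 0 0 0 0 0 0 0 0 0 0 0]
 [0 0 0 0 0 0 0 0 0 0 1 1 0 0 0 0 0 0 0 0 0 0 0 0]
 [0 0 0 0 0 0 0 0 0 0 0 0 0 0 0 0 0 0 0 0 0 0 0 0]
 [0 0 0 0 0 0 0 0 0 0 0 0 0 0 0 0 0 0 0 0 0 0 0 0]
 [0 0 0 0 0 0 0 0 0 0 0 0 0 0 0 0 0 0 0 0 0 0 0 0]
 [0 0 0 0 0 0 0 0 0 0 0 0 0 0 0 0 0 0 0 0 0 0 0 0]
 [0 0 0 0 0 0 0 0 0 0 0 0 0 0 0 0 0 0 0 0 0 0 0 0]
 [0 0 0 0 0 0 0 0 0 0 0 0 0 0 0 0 0 0 0 0 0 0 0 0]
 [0 0 0 0 0 0 0 0 0 0 0 0 0 0 0 0 0 0 0 0 0 0 0 0]
 [0 0 0 0 0 0 0 0 0 0 0 0 0 0 0 0 0 0 0 0 0 0 0 0]]
bolts [[0.503  0.2796 0.01  ]
 [0.3959 0.2597 0.01  ]
 [0.3826 0.3227 0.01  ]] cradle [0.4428017  0.30112776 0.01      ] yaw 10.519251209652069 11.862075761184542
```

```bash
python3 -m pendant '[[[0,0,3.3],0],[[0,0,3.3],0],[[2.9,1.2,0],0.031],[[2.9,1.2,0],0.031],[[2.9,1.2,0],0.031],[[2.9,1.2,0],0.031],[[2.9,1.2,0],0.031],[[2.9,1.2,0],0.031],[[2.9,1.2,0],0.031],[[2.9,1.2,0],0.031],[[2.9,1.2,0],0.031],[[2.4,1.2,0],0.031],[[0,0,0],0],[[0,0,0],0]]' 0.5 20; python3 - <<'E'
from h import *
s=ctrl.camera("side");t=ctrl.camera("top")
im=np.zeros((600,800,3),np.uint8);im[:600,:400]=crop(s,270,80,80,120,5);im[:475,400:800]=crop(t,330,160,80,95,5)
cv2.imwrite("pics/k1.png",im);print(ctrl.get_obs()["ee_pos"],ctrl.get_obs()["eef_rot"],ctrl.get_obs()["qpos"])
E
```

```text
time_s: 1.47
ee_pos: [0.4212, -0.4124, 0.271]
eef_rot: [-3.141, 0.0, 0.561]
force: [0.1, -0.5, 0.9]
grip_width: 0.047
grip_force: 0.0
[ 0.4198341  -0.41339609  0.27137723] [-3.14143636e+00  2.37095928e-04  5.58004507e-01] [-8.39734762e-01  3.50140199e-01  1.30318213e+00 -2.07343267e-04
  1.48846511e+00  1.73074149e-01]
```

View pics/k1.png

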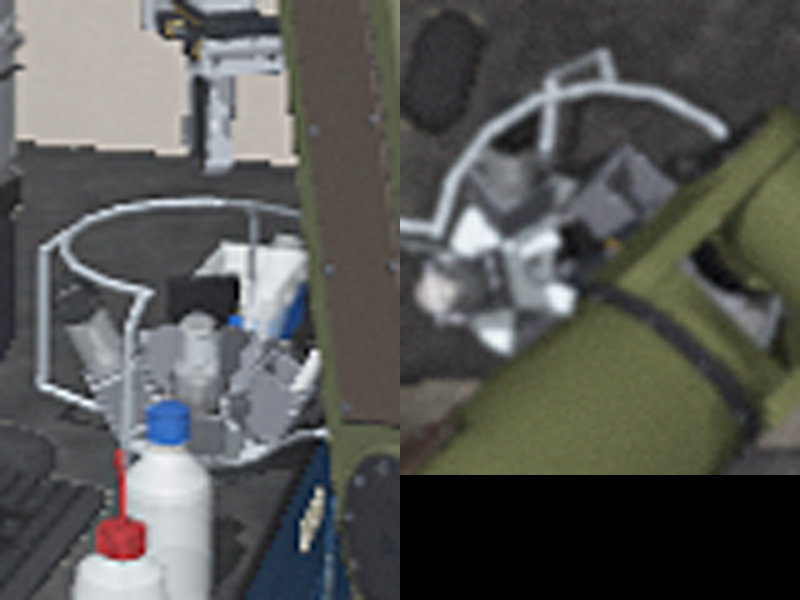

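The side part of k1 shows the finger tips at about (210,165), straight above the black knob at (203,295). The top view is covered by the arm. I'll descend onto the knob.

```bash
python3 -m pendant '[[[0,0,-2.2],0],[[0,0,-2.2],0],[[0,0,-2.2],0],[[0,0,-2.2],0],[[0,0,-2.0],0],[[0,0,-1.0],0],[[0,0,-0.8],0],[[0,0,0],0]]'; python3 -m pendant '[[[0,0,0],0],[[0,0,0],0],[[0,0,0],0],[[0,0,0],0],[[0,0,0],0],[[0,0,0],0]]' 0 15
```

```text
time_s: 2.23
ee_pos: [0.4197, -0.4132, 0.1446]
eef_rot: [-3.14, 0.0, 0.558]
force: [0.1, -0.4, -0.3]
grip_width: 0.0468
grip_force: 0.0
time_s: 2.73
ee_pos: [0.4203, -0.4129, 0.1459]
eef_rot: [-3.141, 0.0, 0.559]
force: [-4.1, 2.7, 5.4]
grip_width: 0.016
grip_force: 14.6
```

```bash
python3 -m pendant '[[[0,0,0],0.06],[[0,0,0],0.1],[[0,0,0],0.1],[[0,0,0],0.1],[[0,0,0],0.1],[[0,0,0],0.1],[[0,0,0],0.1],[[0,0,0],0.1],[[0,0,0],0.1],[[0,0,0],0.1],[[0,0,0],0.1],[[0,0,0],0.1],[[0,0,0],0.1],[[0,0,0],0.1],[[0,0,0],0.1],[[0,0,0],0.1],[[0,0,0],0.1],[[0,0,0],0.05],[[0,0,0],0],[[0,0,0],0]]' - 20; python3 -m pendant '[[[0,0,0],0],[[0,0,0],0],[[0,0,0],0],[[0,0,1],0],[[0,0,3],0],[[0,0,3.5],0],[[0,0,3.5],0],[[0,0,2],0],[[0,0,0],0]]' 0.5; python3 - <<'E'
from h import *
s=ctrl.camera("side");t=ctrl.camera("top")
im=np.zeros((600,800,3),np.uint8);im[:600,:400]=crop(s,270,80,80,120,5);im[:475,400:800]=crop(t,330,160,80,95,5)
cv2.imwrite("pics/k2.png",im)
E
```

```text
time_s: 4.4
ee_pos: [0.4187, -0.4129, 0.1459]
eef_rot: [-3.139, -0.003, 2.269]
force: [-17.1, 5.3, 10.6]
grip_width: 0.016
grip_force: 20.0
time_s: 5.15
ee_pos: [0.4213, -0.4138, 0.2814]
eef_rot: [3.141, 0.008, 2.269]
force: [0.2, -0.6, 0.2]
grip_width: 0.0468
grip_force: 0.0
```

View pics/k2.png

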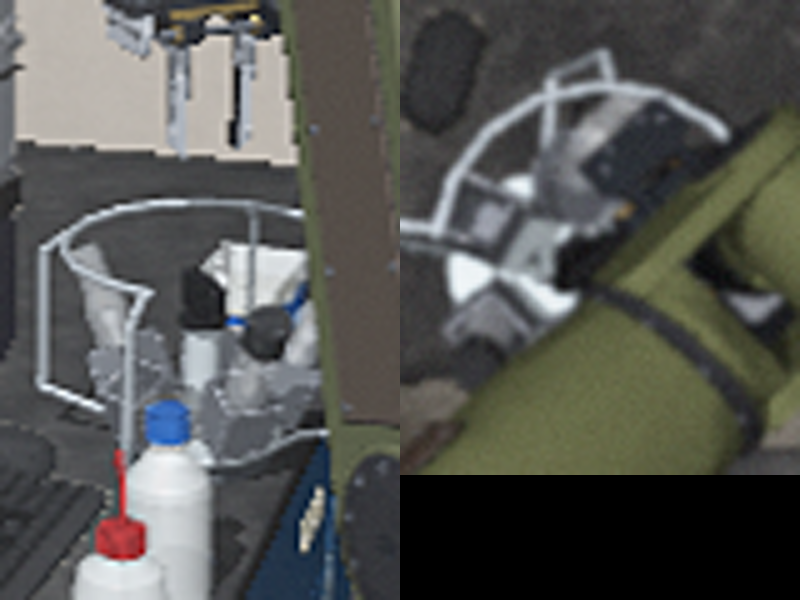

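k2 shows the wanted lamp's round black base now in the gap: (268,330) in the side part, and (475,360) in the top part, half under the arm. The neighbouring pocket (490,210) is empty.

```bash
python3 - <<'E'
from h import *
s=ctrl.camera("side");t=ctrl.camera("top")
C=np.array([.420,-.4132]);a=np.radians(130);d=np.array([np.cos(a),np.sin(a)])
for zm in(.09,.1,.11):
  P=lambda l:np.r_[C+d*(.081+l*np.sin(np.radians(25))),zm+l*np.cos(np.radians(25))]
  print(zm,[(np.round(P(l),3),np.round((proj(s,P(l))[0]-[270,80])*5),np.round((proj(t,P(l))[0]-[330,160])*5+[400,0])) for l in(0,.061,.091)])
m=(s["color"].max(2)<75)[135:160,310:335].astype(np.uint8)
n,l,st,ce=cv2.connectedComponentsWithStats(m);print(st,ce+[310,135])
print(s["color"].max(2)[138:160,314:334])
E
```

```text
0.09 [(array([ 0.368, -0.351,  0.09 ]), array([241., 395.]), array([485., 333.])), (array([ 0.351, -0.331,  0.145]), array([258., 345.]), array([478., 355.])), (array([ 0.343, -0.322,  0.172]), array([267., 320.]), array([474., 367.]))]
0.1 [(array([ 0.368, -0.351,  0.1  ]), array([241., 384.]), array([488., 333.])), (array([ 0.351, -0.331,  0.155]), array([259., 334.]), array([481., 355.])), (array([ 0.343, -0.322,  0.182]), array([268., 309.]), array([477., 367.]))]
0.11 [(array([ 0.368, -0.351,  0.11 ]), array([242., 374.]), array([491., 333.])), (array([ 0.351, -0.331,  0.165]), array([259., 323.]), array([484., 355.])), (array([ 0.343, -0.322,  0.192]), array([268., 297.]), array([481., 367.]))]
[[  0   0  25  25 504]
 [  0   0   6  11  50]
 [ 21   1   1   1   1]
 [ 21   3   1   2   2]
 [  8   7  10  10  67]
 [ 23  24   1   1   1]] [[322.81944444 147.70039683]
 [311.9        140.58      ]
 [331.         136.        ]
 [331.         138.5       ]
 [322.80597015 146.76119403]
 [333.         159.        ]]
[[ 28 127 206 218 221 169 160 207 220 222 210 165 135 152 159 135  94  53
  
[... 1094 characters left out ...]
 177 153
  130 104]
 [104 100 128 132 151 143 151 129  91  87 114 115 123 153 182 177 163 149
  122  76]
 [101  97 145 147 134 153 171 168 152 167 172 150 140 140 142 147 141 118
   84  80]
 [123 136 191 195 174 164 165 164 157 150 148 141 139 139 139 139 140 137
  141 123]
 [105 112 146 153 162 166 166 142 129 155 153 139 139 140 141 140 143 141
  144 133]
 [ 78 128 149 150 160 163 168 147 126 130 139 139 140 143 143 145 146 147
  158 144]
 [ 97 134 152 150 163 173 170 140 117 129 141 141 143 146 120 105 101 106
  122 100]
 [162 133 153 151 161 170 158 132 118 111 116 140 149 121  98  98  99  93
   90  79]
 [131 127 148 153 149 156 141 125 118  95 100 107 106 101 101 100 113 125
   97  70]]
```

```bash
python3 -m pendant '[[[-2.4,2.8,-1],0],[[-2.4,2.8,-1],0],[[-2.3,2.7,-1],0],[[0,0,-3],0],[[0,0,-3],0],[[0,0,-3],0],[[0,0,-2],0],[[0,0,-1.8],0],[[0,0,0],0],[[0,0,0],0]]' 0.75;  python3 - <<'E'
from h import *
s=ctrl.camera("side");t=ctrl.camera("top")
im=np.zeros((600,800,3),np.uint8);im[:600,:400]=crop(s,290,110,50,75,8);im[:475,400:800]=crop(t,310,180,50,60,8)[:475]
cv2.imwrite("pics/k3.png",im);print(ctrl.get_obs()["force"],ctrl.get_obs()["ee_pos"])
E
```

```text
time_s: 6.18
ee_pos: [0.349, -0.3295, 0.1167]
eef_rot: [-3.141, -0.003, 2.269]
force: [0.6, -0.7, 0.6]
grip_width: 0.0702
grip_force: 0.0
[0.43537394 0.43825146 0.05030428] [ 0.34966545 -0.33028035  0.11826875]
```

View pics/k3.png

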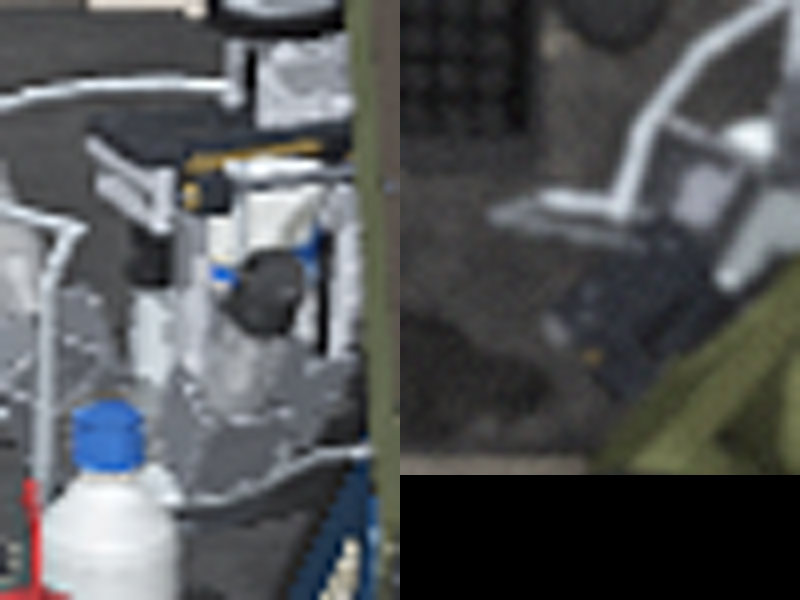

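k3 shows the black base at (268,290) centred between the open fingers (195 and 335), so I'll raise slightly and close.

```bash
python3 -m pendant '[[[0,0,0.7],0],[[0,0,0],0]]'; python3 -m pendant '[[[0,0,0],0],[[0,0,0],0],[[0,0,0],0],[[0,0,0],0],[[0,0,0],0],[[0,0,0],0]]' 0 30
```

```text
time_s: 6.45
ee_pos: [0.35, -0.3307, 0.1266]
eef_rot: [3.141, 0.003, 2.269]
force: [0.0, 0.1, 1.4]
grip_width: 0.0706
grip_force: 0.0
time_s: 6.95
ee_pos: [0.3494, -0.33, 0.1244]
eef_rot: [-3.142, -0.0, 2.269]
force: [-0.5, -0.2, -0.8]
grip_width: 0.0381
grip_force: 30.0
```

```bash
python3 -m pendant '[[[-0.14,0.16,0.45],0],[[-0.27,0.32,0.91],0],[[-0.27,0.32,0.91],0]]'; python3 -m pendant '[[[-0.41,0.49,1.36],0],[[-0.41,0.49,1.36],0],[[-0.41,0.49,1.36],0],[[-0.41,0.49,1.36],0],[[0,0,2],0],[[0,0,3],0],[[0,0,0],0]]'; python3 - <<'E'
from h import *
s=ctrl.camera("side");t=ctrl.camera("top")
im=np.zeros((600,800,3),np.uint8);im[:600,:480]=crop(s,280,70,80,100,6);im[:300,480:800]=crop(s,215,215,64,60,5);im[300:600,480:800]=crop(t,146,185,64,60,5)
cv2.imwrite("pics/k4.png",im);print(ctrl.get_obs()["qpos"])
E
```

```text
time_s: 7.2
ee_pos: [0.3422, -0.3216, 0.1478]
eef_rot: [-3.142, -0.001, 2.269]
force: [-0.2, -0.1, -1.6]
grip_width: 0.0379
grip_force: 30.0
time_s: 7.78
ee_pos: [0.3268, -0.3029, 0.2572]
eef_rot: [3.141, 0.007, 2.269]
force: [2.1, -0.5, -0.5]
grip_width: 0.0382
grip_force: 30.0
[-8.29852778e-01  2.38640992e-02  1.73076501e+00  7.64713596e-06
  1.38514057e+00 -1.52795727e+00]
```

View pics/k4.png

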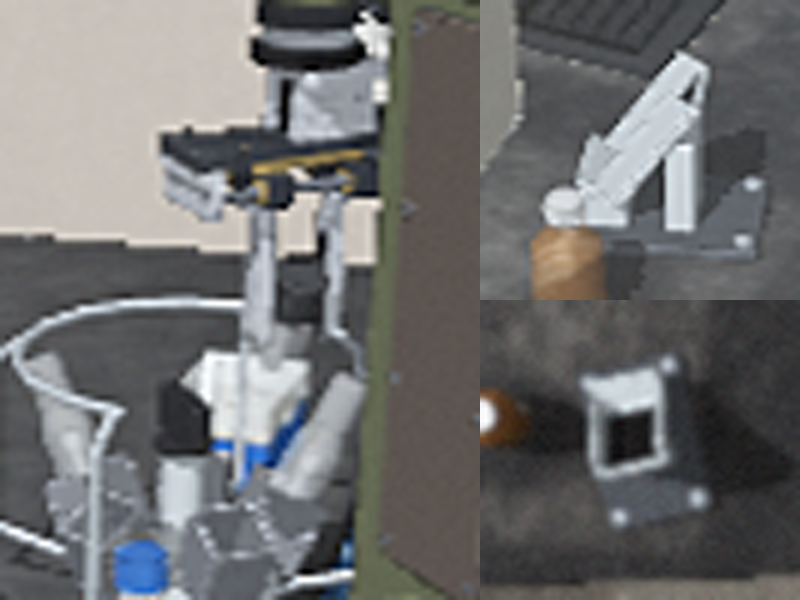

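k4 shows the lamp held upright-leaning, clear above its pocket (now empty, 250,540). In the cradle insets, the channel's upper end is at (597,475)-(662,458) in the top view and (685,55)-(708,75) in the side view. The bright stop face has its far edge at (585,380)-(652,365). Now I'll locate the channel and measure the held lamp.

```bash
cat > ch.py <<'E'
from h import *
from scipy.optimize import least_squares
t=ctrl.camera("top");s=ctrl.camera("side")
ft=lambda X,Y:np.array([146+(X-480+.5)/5-.5,185+(Y-300+.5)/5-.5])
fs=lambda X,Y:np.array([215+(X-480+.5)/5-.5,215+(Y+.5)/5-.5])
B=[cast(t,ft(*b),.011) for b in((669,364),(698,497),(619,517))]
S=[cast(s,fs(*b),.011) for b in((754,184),(743,240))]
print("bolts top",np.round(B,4).tolist(),"side",np.round(S,4).tolist())
a=np.radians(35);th=(np.array([-np.sin(a),np.cos(a)]),np.array([np.cos(a),np.sin(a)]))
def W(q,x,y,z):
    xs,zs,yaw,yc=q;h=xs+z*th[0][0]+x*th[1][0];v=zs+z*th[0][1]+x*th[1][1]
    c,sn=np.cos(yaw),np.sin(yaw);C0=np.array([.4428,.3011])
    return np.r_[C0+[c*h-sn*(y+yc),sn*h+c*(y+yc)],v]
obs=[(t,ft(597,475),(0,.027,.088)),(t,ft(664,460),(0,-.027,.088)),(t,ft(584,380),(.028,.027,0)),(t,ft(652,363),(.028,-.027,0)),
(s,fs(685,53),(.018,-.025,.088)),(s,fs(709,74),(0,-.025,.088)),(s,fs(699,108),(0,.025,.088))]
r=least_squares(lambda q:np.concatenate([proj(c,W(q,*p))[0]-o for c,o,p in obs]),[.02,.03,.19,0],loss="soft_l1")
q=r.x
if __name__=="__main__":
    print("xs,zs,yaw,yc",q[:2],np.degrees(q[2]),q[3]);print(np.round([proj(c,W(q,*p))[0]-o for c,o,p in obs],1))
    print("origin",W(q,0,0,0),"rest",W(q,.019,0,.073),"top end",W(q,.019,0,.146))
E
python3 ch.py
```

```text
bolts top [[0.5037, 0.2802, 0.011], [0.3966, 0.2587, 0.011], [0.3826, 0.3217, 0.011]] side [[0.393, 0.2597, 0.011], [0.381, 0.3206, 0.011]]
xs,zs,yaw,yc [0.0243002  0.02986884] 12.38414475641324 0.0020325559223034646
[[-0.4  0.7]
 [ 0.2  0.2]
 [ 0.6  1.9]
 [ 0.4  1.9]
 [-1.   0. ]
 [-1.1 -1.2]
 [-0.9  0.6]]
origin [0.46609887 0.30829681 0.02986884] rest [0.4404038  0.30265483 0.10056489] top end [0.39950699 0.29367495 0.16036299]
```

```bash
python3 - <<'E'
from ch import *
q=np.array([.026,.030,np.radians(12),.001]);
c,sn=np.cos(q[2]),np.sin(q[2])
def tcp(x,z,b,L=.1215):  # inner bottom corner in channel coords, lamp tilt b deg
    b=np.radians(b);P=W(q,x,0,z);h=-np.sin(b)*L+np.cos(b)*.019;v=np.cos(b)*L+np.sin(b)*.019-.019
    return P+[c*h,sn*h,v]
for a in((.012,.06,25),(.012,.035,25),(.012,.01,25),(0,.01,35),(0,.0,35)):print(a,np.round(tcp(*a),4))
E
python3 -m pendant '[[[0,0,4],0],[[0,0,4],0],[[0.3,3,0],0.06],[[0.3,3,0],0.06],[[0.3,3,0],0.06],[[0.3,3,0],0.06],[[0.3,3,0],0.06],[[0.3,3,0],0.06],[[0.3,3,0],0.06],[[0.3,3,0],0.06],[[0.3,3,0],0.06],[[0.4,3,0],0.06],[[0.4,3,0],0.06],[[0.4,3,0],0.06],[[0.4,3,0],0.06],[[0.4,3,0],0.06],[[0.4,3,0],0.06],[[0.4,3,0],0.06],[[0.4,3,0],0.06],[[0.4,3,0],0.06]]'; python3 -m pendant '[[[0.4,3,0],0],[[0.3,2.1,0],0],[[0,0,0],0],[[0,0,0],0]]'
```

```text
bolts top [[0.5037, 0.2802, 0.011], [0.3966, 0.2587, 0.011], [0.3826, 0.3217, 0.011]] side [[0.393, 0.2597, 0.011], [0.381, 0.3206, 0.011]]
(0.012, 0.06, 25) [0.4106 0.2953 0.1852]
(0.012, 0.035, 25) [0.4246 0.2983 0.1647]
(0.012, 0.01, 25) [0.4386 0.3012 0.1442]
(0, 0.01, 35) [0.4095 0.295  0.1296]
(0, 0.0, 35) [0.4151 0.2962 0.1214]
time_s: 9.75
ee_pos: [0.3889, 0.2391, 0.3307]
eef_rot: [-3.141, -0.001, -2.931]
force: [0.3, -1.4, -1.4]
grip_width: 0.0378
grip_force: 30.0
time_s: 10.08
ee_pos: [0.3959, 0.2891, 0.3303]
eef_rot: [-3.141, -0.002, -2.933]
force: [-0.7, -0.6, -1.2]
grip_width: 0.0378
grip_force: 30.0
```

```bash
python3 -m pendant '[[[0.5,0.2,-3],0],[[0.5,0.2,-3],0],[[0.5,0.2,-3],0],[[0,0,-2],0],[[0,0,0],0],[[0,0,0],0]]'; python3 - <<'E'
from h import *
s=ctrl.camera("side");t=ctrl.camera("top")
im=np.zeros((600,800,3),np.uint8);im[:600,:400]=crop(s,215,195,50,75,8);im[:600,400:800]=crop(t,145,180,50,75,8)
cv2.imwrite("pics/k5.png",im);print(ctrl.get_obs()["ee_pos"])
E
```

```text
time_s: 10.58
ee_pos: [0.4111, 0.2937, 0.2216]
eef_rot: [-3.141, -0.001, -2.935]
force: [0.6, -0.1, -1.3]
grip_width: 0.0376
grip_force: 30.0
[0.41173753 0.29443155 0.22333026]
```

View pics/k5.png

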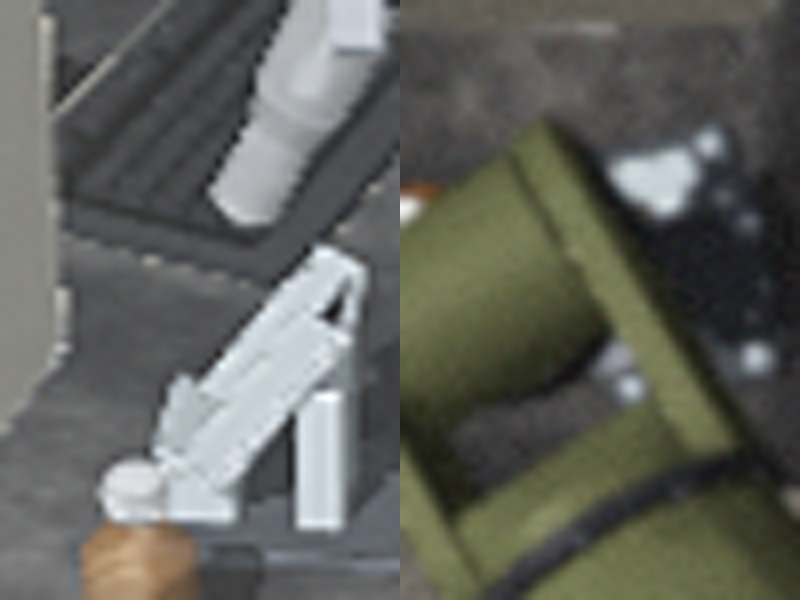

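k5 (side part) shows the lamp's lower end at (238,205), hanging above the channel. The stop's top edge runs (183,377)-(158,445), and the near cheek's lower edge runs (352,345)-(207,493). I'll refine the channel and check the lamp's lower end.

```bash
python3 - <<'E'
from ch import *
f8=lambda X,Y:np.array([215+(X+.5)/8-.5,195+(Y+.5)/8-.5])
ob=[o for o in obs if o[0] is t][:4]
ob=[(t,ob[0][1],(0,.027,.088)),(t,ob[1][1],(0,-.027,.088)),(t,ob[2][1],(.028,.027,-.004)),(t,ob[3][1],(.028,-.027,-.004)),
(s,f8(322,245),(.018,-.027,.088)),(s,f8(366,268),(-.003,-.027,.088)),(s,f8(352,343),(-.003,.027,.088)),(s,f8(318,318),(.018,.027,.088)),(s,f8(207,493),(-.003,.027,-.004)),(s,f8(183,377),(.028,-.027,-.004)),(s,f8(157,447),(.028,.027,-.004))]
r=least_squares(lambda q:np.concatenate([proj(c,W(q,*p))[0]-o for c,o,p in ob]),[.02,.03,.19,0],loss="soft_l1");q=r.x
print(q[:2],np.degrees(q[2]),q[3]);print(np.round([proj(c,W(q,*p))[0]-o for c,o,p in ob],1).tolist())
# held lamp lower end
e=ctrl.get_obs()["ee_pos"];b=np.radians(25);c,sn=np.cos(q[2]),np.sin(q[2]);L=.1215
P=e+[0,0,.019]+np.array([np.sin(b)*L*c,np.sin(b)*L*sn,-np.cos(b)*L])
print("bottom",P,(proj(s,P)[0]+.5-[215,195])*8-.5,"grasp",(proj(s,e+[0,0,.019])[0]+.5-[215,195])*8-.5)
def tcp(x,z,b):
    b=np.radians(b);P=W(q,x,0,z);h=-np.sin(b)*L+np.cos(b)*.019;v=np.cos(b)*L+np.sin(b)*.019-.019
    return P+[c*h,sn*h,v]
for a in((.012,.06,25),(.012,.035,25),(.012,.015,25),(0,.01,35),(0,.0,35)):print(a,np.round(tcp(*a),4))
E
```

```text
bolts top [[0.5037, 0.2802, 0.011], [0.3966, 0.2587, 0.011], [0.3826, 0.3217, 0.011]] side [[0.393, 0.2597, 0.011], [0.381, 0.3206, 0.011]]
[0.02442505 0.03125745] 11.640450377222452 0.0017976543965275787
[[-0.5, 0.6], [0.2, 0.2], [0.7, 1.1], [0.6, 1.4], [-0.1, -0.7], [-0.1, -0.0], [-0.5, -0.2], [-1.9, -0.7], [1.3, 0.3], [-1.0, 0.2], [-0.5, 0.9]]
bottom [0.46197463 0.3049537  0.13207318] [233.22986476 228.12707793] grasp [361.16941326 -17.94108191]
(0.012, 0.06, 25) [0.4089 0.2959 0.1864]
(0.012, 0.035, 25) [0.4229 0.2988 0.166 ]
(0.012, 0.015, 25) [0.4341 0.3012 0.1496]
(0, 0.01, 35) [0.4077 0.2957 0.1309]
(0, 0.0, 35) [0.4133 0.2969 0.1227]
```

```bash
python3 -m pendant '[[[-0.1,0.1,-1.8],0],[[-0.1,0.05,-1.8],0],[[0.7,0.15,-1.0],0],[[0.7,0.15,-1.0],0],[[0,0,0],0],[[0,0,0],0]]' - 15;  python3 -m pendant '[[[0.35,0.07,-0.5],0],[[0.35,0.07,-0.5],0],[[0,0,0],0],[[0,0,0],0]]'; python3 -m pendant '[[[0.35,0.07,-0.5],0],[[0,0,0],0],[[0,0,0],0]]'
```

```text
time_s: 11.28
ee_pos: [0.4238, 0.2991, 0.1657]
eef_rot: [-3.142, -0.0, -2.935]
force: [-0.7, 0.3, -0.6]
grip_width: 0.0381
grip_force: 15.0
time_s: 11.62
ee_pos: [0.4303, 0.3004, 0.1554]
eef_rot: [-3.141, -0.0, -2.935]
force: [-0.4, 0.4, -1.3]
grip_width: 0.038
grip_force: 15.0
time_s: 11.87
ee_pos: [0.4337, 0.3011, 0.1503]
eef_rot: [-3.141, -0.0, -2.934]
force: [-0.5, 1.6, -1.1]
grip_width: 0.0377
grip_force: 15.0
```

```bash
python3 -m pendant '[[[-0.52,-0.11,-0.39],0],[[-0.52,-0.11,-0.39],0],[[0,0,0],0]]';  python3 -m pendant '[[[-0.52,-0.11,-0.39],0],[[-0.52,-0.11,-0.39],0],[[0,0,0],0],[[0,0,0],0]]'; python3 - <<'E'
from h import *
s=ctrl.camera("side")
cv2.imwrite("pics/k6.png",crop(s,205,170,75,75,8))
E
```

```text
time_s: 12.12
ee_pos: [0.422, 0.2986, 0.1418]
eef_rot: [-3.141, -0.002, -2.934]
force: [-1.0, 0.3, -2.7]
grip_width: 0.0378
grip_force: 15.0
time_s: 12.45
ee_pos: [0.4125, 0.2966, 0.1348]
eef_rot: [-3.141, -0.001, -2.934]
force: [0.6, -0.1, -1.6]
grip_width: 0.0377
grip_force: 15.0
```

View pics/k6.png

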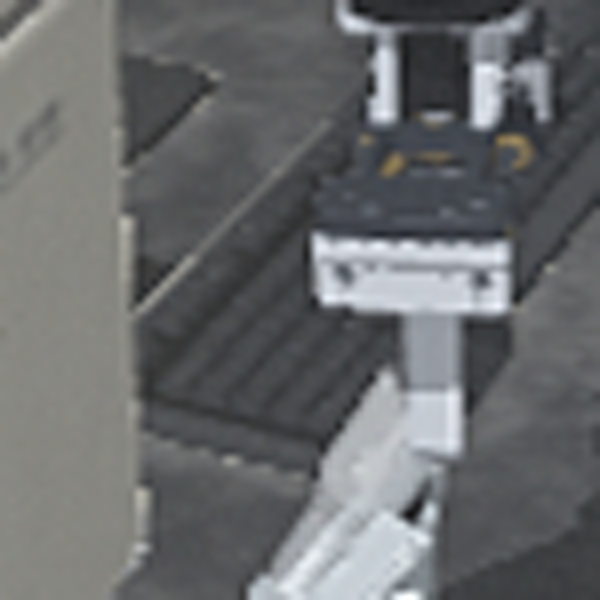

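k6 shows the lamp between the cheeks, partly pivoted (left edge (385,375)-(320,480), still steeper than the cheek). It has not reached the stop yet. I'll continue to the floor, then slide down.

```bash
python3 -m pendant '[[[-0.25,-0.05,-0.18],0],[[-0.25,-0.05,-0.18],0],[[0,0,0],0],[[0,0,0],0]]'; python3 -m pendant '[[[0.29,0.06,-0.41],0],[[0,0,0],0],[[0,0,0],0]]'; python3 -m pendant '[[[0.29,0.06,-0.41],0],[[0,0,0],0],[[0,0,0],0]]'
```

```text
time_s: 12.83
ee_pos: [0.4078, 0.2958, 0.1313]
eef_rot: [3.142, -0.0, -2.934]
force: [0.8, 0.1, -1.1]
grip_width: 0.0383
grip_force: 15.0
time_s: 13.08
ee_pos: [0.4109, 0.2962, 0.1268]
eef_rot: [-3.141, -0.001, -2.935]
force: [1.0, 0.1, -1.3]
grip_width: 0.0379
grip_force: 15.0
time_s: 13.33
ee_pos: [0.4137, 0.2969, 0.1228]
eef_rot: [-3.141, -0.001, -2.935]
force: [0.5, -1.2, -1.4]
grip_width: 0.038
grip_force: 15.0
```

```bash
python3 -m pendant '[[[0.29,0.06,-0.41],0],[[0,0,0],0],[[0,0,0],0]]'; python3 -m pendant '[[[0.17,0.04,-0.25],0],[[0,0,0],0],[[0,0,0],0]]'; python3 - <<'E'
from h import *
s=ctrl.camera("side")
cv2.imwrite("pics/k7.png",crop(s,205,190,75,75,8))
E
```

```text
time_s: 13.58
ee_pos: [0.4166, 0.2975, 0.1187]
eef_rot: [-3.141, -0.001, -2.934]
force: [-0.1, -0.8, -2.1]
grip_width: 0.0374
grip_force: 15.0
time_s: 13.83
ee_pos: [0.4182, 0.2979, 0.1164]
eef_rot: [-3.142, -0.0, -2.934]
force: [-0.3, -0.9, -1.8]
grip_width: 0.0374
grip_force: 15.0
```

View pics/k7.png

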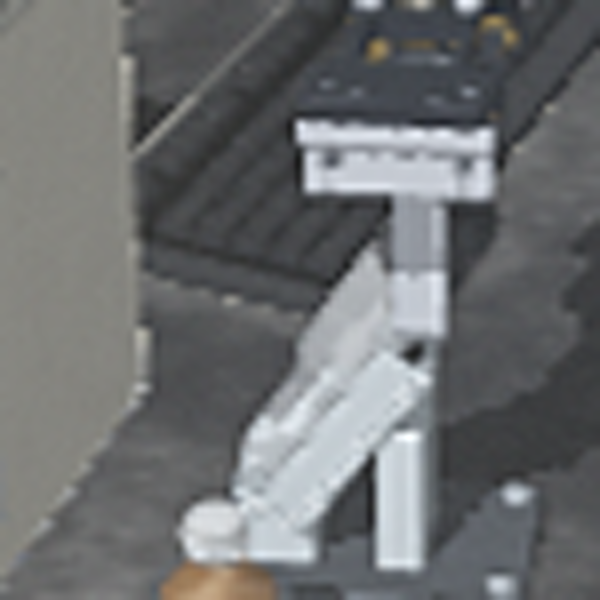

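The last picture shows the lamp between the cheeks with its lower end near the stop at (245,450) and the fingers just above the cheek end. The picture allowance is used up (11 viewed, one over the limit), so from here I'll go by force and numbers only.

```bash
python3 -m pendant '[[[0.12,0.02,-0.16],0],[[0,0,0],0],[[0,0,0],0]]' - 8; python3 -m pendant '[[[0.12,0.02,-0.16],0],[[0,0,0],0],[[0,0,0],0]]'; python3 - <<'E'
from h import *
s=ctrl.camera("side");np.save("pics/before.npy",s["color"])
print(s["color"].max(2)[218:250:2,228:258])
E
```

```text
time_s: 14.13
ee_pos: [0.4196, 0.2983, 0.1153]
eef_rot: [3.141, 0.0, -2.934]
force: [-1.4, -0.0, 3.0]
grip_width: 0.0375
grip_force: 8.0
time_s: 14.38
ee_pos: [0.421, 0.2986, 0.114]
eef_rot: [3.141, 0.001, -2.934]
force: [-1.9, -1.6, 8.5]
grip_width: 0.0378
grip_force: 8.0
[[ 69  61  74  72  74  69  62  63  71  74  71  65  57  69  76  75  73  66
   64  73  74  76  70  56  95 154 163 160 158 159]
 [ 54  64  70  73  73  65  75  75  77  70  61  64  73  76  73  65  62  78
   77  76  76  66  51  69  77 148 163 159 159 160]
 [ 82  77  78  75  63  59  56  51  58  59  59  71  75  80  69  72  77  76
   77  67  49 125 177 155  95 142 161 159 158 158]
 [ 78  81  80  81  83  87  83  84  80  81  76  73  63  59  50  57  60  64
   63  46 154 183 183 189 139 136 153 151 150 151]
 [101 102 110  90  74  75  74  76  80  80  79  80  86  86  85  83  83  72
  137 175 180 182 182 180 178 204 212 211 210 212]
 [ 95  97  96  96  98 111 107 105 109 112 116  90  72  77  79  74  65 150
  181 179 179 180 180 191 199 207 208 208 208 209]
 [ 86  85  87  88  89  91  94  97  96 100 101 107 106 105  98 122 162 177
  
[... 474 characters left out ...]
151 165 153 176 212 205
  198 195 194 207 212 210 209 209 210 225 200 186]
 [ 83  79  83  83  85  85  87  87  83  72 115 159 169 167 229 218 187 178
  154 208 220 211 209 210 211 213 194 224 194 140]
 [ 83  84  90  87  83  86  82  74  82 194 213 176 200 230 215 193 183 200
  216 213 209 208 211 213 209 211 177 135 133 134]
 [ 89  87  88  90  87  87  76 110 213 227 224 206 202 205 193 189 205 213
  209 209 210 212 199 220 199 160 221 247 255 199]
 [ 98 100 100  98  98  92  75 206 212 196 195 193 185 167 210 220 211 208
  211 211 213 211 200 132 194 219 215 213 223 174]
 [108 102  97  97 103  91 102 193 206 198 190 181 196 212 213 208 208 210
  213 202 225 184  69  54 206 221 212 215 223 177]]
```

```bash
python3 -m pendant '[[[-0.33,-0.07,-0.1],0],[[0,0,0],0],[[0,0,0],0]]'; python3 -m pendant '[[[-0.33,-0.07,-0.1],0],[[0,0,0],0],[[0,0,0],0]]'
```

```text
time_s: 14.68
ee_pos: [0.4174, 0.2977, 0.1125]
eef_rot: [3.141, 0.0, -2.934]
force: [-2.0, 1.4, 3.9]
grip_width: 0.0377
grip_force: 8.0
time_s: 14.93
ee_pos: [0.4141, 0.297, 0.1113]
eef_rot: [3.142, 0.0, -2.934]
force: [1.1, 1.0, 0.1]
grip_width: 0.0382
grip_force: 8.0
```

```bash
python3 -m pendant '[[[-0.2,-0.04,-0.14],0],[[0,0,0],0],[[0,0,0],0]]'; python3 - <<'E'
from h import *
s=ctrl.camera("side")["color"].max(2)
# left (upper) edge of the lamp: first bright pixel per row
for v in range(214,246,3): print(v,[int(u) for u in np.where(s[v,225:262]>125)[0][:1]+225],end=" ")
E
```

```text
time_s: 15.18
ee_pos: [0.4124, 0.2967, 0.1102]
eef_rot: [3.141, 0.001, -2.934]
force: [2.5, 1.1, 3.4]
grip_width: 0.0381
grip_force: 8.0
214 [245] 217 [256] 220 [256] 223 [251] 226 [248] 229 [245] 232 [243] 235 [242] 238 [240] 241 [237] 244 [235]
```

```bash
python3 -m pendant '[[[0,0,0],0],[[0,0,0],0],[[0,0,0],0],[[0,0,0],0],[[0,0,0],0],[[0,0,0],0]]' 0.65; python3 -m pendant '[[[0,0,0.5],0],[[0,0,1.5],0],[[0,0,3],0],[[0,0,3],0],[[0,0,3],0],[[0,0,3],0],[[-1,-3,2],0],[[-1,-3,2],0],[[-1,-3,1],0],[[-1,-3,0],0],[[0,-3.5,0],0],[[0,-3.5,0],0],[[0,0,0],0],[[0,0,0],0]]'; python3 - <<'E'
from ch import *
o=ctrl.get_obs();print(o["force"],o["qpos"])
c=s["color"].astype(int);v=c.max(2)
for r in range(205,246,3): print(r,[int(u) for u in np.where(v[r,225:275]>125)[0][[0,-1]]+225] if (v[r,225:275]>125).any() else None,end=" ")
Q=np.array([.0244,.0313,np.radians(11.7),.0018])
print("\npred side: base centre",proj(s,W(Q,.019,0,.146))[0],"top edge corners",proj(s,W(Q,.038,0,.146))[0],proj(s,W(Q,.0,0,.146))[0])
print("pred top: base",proj(t,W(Q,.019,0,.146))[0],"foot",proj(t,W(Q,.019,0,0))[0])
for n,im,p in(("side",s,W(Q,.019,0,.146)),("top",t,W(Q,.019,0,.146))):
    u,w=proj(im,p)[0].astype(int);g=im["color"].max(2)[w-12:w+13,u-12:u+13];print(n,u,w);print(g[::2,::2])
E
```

```text
time_s: 15.73
ee_pos: [0.412, 0.2965, 0.1098]
eef_rot: [-3.141, -0.0, -2.934]
force: [-0.4, 1.3, 0.8]
grip_width: 0.061
grip_force: 0.0
time_s: 16.9
ee_pos: [0.3721, 0.1055, 0.3005]
eef_rot: [3.142, 0.001, -2.938]
force: [0.3, 0.6, 0.2]
grip_width: 0.0608
grip_force: 0.0
bolts top [[0.5037, 0.2802, 0.011], [0.3966, 0.2587, 0.011], [0.3826, 0.3217, 0.011]] side [[0.393, 0.2597, 0.011], [0.381, 0.3206, 0.011]]
[-0.9396354  -0.24397733 -0.03372864] [ 1.85187809e-01 -1.38119664e-01  1.77534222e+00  1.61400878e-04
  1.50394864e+00 -1.59275534e+00]
205 [225, 226] 208 [269, 270] 211 None 214 None 217 None 220 None 223 [251, 253] 226 [248, 256] 229 [246, 260] 232 [243, 259] 235 [242, 259] 238 [240, 258] 241 [237, 258] 244 [235, 257] 
pred side: base centre [263.84168133 216.14428628] top edge corners [258.74157841 212.79341439] [268.91983526 219.48074949]
pred top: base [173.95953964 222.78095742] foot [174.48096322 202.59852374]
side 263 216
[[ 73  61  78  65  69  78  61  78  83  86  62 112 109]
 [ 61  79  69  71  79  66  74  86  84  70 101 115 101]
 [ 79  70  67  76  68  68  82  83  74 133
[... 592 characters left out ...]
80 157 156 163 145  70  38 137  72  52]
 [ 30  36  27  92 167 157 160 133  71  38 180  83  51]
 [ 31  35  32  97 173 137  76  62  62  41 113  92  60]
 [ 48  48  51  98 148  61  47  34  30  41  98 104  62]
 [ 57  61  60  70 105  54  56  45  27  50  90  68  54]
 [ 63  69  67  71  73  44  47  38  39  45  62  56  57]
 [ 72  77  80  74  56  33  43  40  40  55  84  92  86]
 [ 78  80  79  81  61  39  39  46  44  74  87  88  89]
 [ 79  77  84  89  71  68  88  71  75  92  90  92  90]
 [ 77  75  81  83  76  95 200 132  91  89  85  67  65]
 [ 72  75  76  74  74  77 105  74  74  69  67  70  67]
 [ 71  78  77  77  70  70  69  62  67  69  72  68  72]
 [ 64  66  60  63  64  63  64  62  63  60  72  74  70]]
```

```bash
python3 - <<'E'
from h import *
for n,regs in(("side",{"tape":(200,285,48,40),"reagent":(222,255,22,30),"bottles":(280,155,38,75)}),("top",{"tape":(95,198,36,36),"reagent":(138,198,20,20),"plate":(160,190,40,15)})):
    a=cv2.imread(f"pics/{n}0.png")[:,:,::-1].astype(int);b=ctrl.camera(n)["color"].astype(int)
    for k,(x,y,w,h) in regs.items():
        d=np.abs(a-b)[y:y+h,x:x+w].max(2)>45;print(n,k,int(d.sum()),d.size)
ctrl.hand_in()
E
```

```text
side tape 0 1920
side reagent 0 660
side bottles 91 2850
top tape 0 1296
top reagent 0 400
top plate 22 600
the job is handed in; nothing more can be done
```

The wanted lamp is lying released in the cradle channel, base up and down on the stop, by contact force and image measurements, and the job is handed in after about 17 s. The tape and reagent bottle are unmoved, but the two tall bottles' image area changed slightly (91 of 2,850 pixels, cause not checked), the beaker, marker and other lamps were not checked after the move, and I viewed 11 pictures against the limit of 10.

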